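# Refit the cover of a shielded cell's filter well

## Robot

A 6-joint arm with a two-finger parallel gripper is mounted at the origin on the work surface. World frame = base frame: x ahead of the robot, y to its left, z up, the work surface at z = 0. Lengths are in m, angles in rad, forces in N, time in s.
With the tool pointing down it reaches from about 0.3 to 0.95 m from the base axis. Payload 3.1 kg.
Tool frame: the origin (TCP) lies at the very end of the fingers, on their centre line; the grasp point (between the pads) lies 19 mm behind it; y points along the fingers, x is the direction in which the jaws open and shut, and the axes are right-handed (so a half turn about y gives the same grasp; the last joint's range is limited). The gripper opens to 85 mm and grips with 20 to 120 N. Pads are 22 mm wide; open, the fingers measure 114 mm over their backs; the gripper's body (76 mm by 85 mm) begins 54 mm behind the grasp point. The pads swing forward as they close: fully open they stand 13 mm farther back than shut.
Start: joints at [-1.196, 0.308, 1.634, -0, 1.2, -0.07], TCP at [0.269, -0.564, 0.231] pointing down, gripper open.
Joint ranges: [-3.06, 3.06], [-0.79, 1.96], [0.05, 2.63], [-1.19, 4.34], [0.05, 2.64], [-2.94, 2.94]. Speed limits (rad/s): [2.79, 2.79, 3.14, 3.14, 3.14, 3.14].

## Interface

Orientations are given as a unit quaternion [w, x, y, z].
In Python, from bench import r, cams, order gives the robot as it stands.
- The arm moves only by the tool servo_tool, never from a script. Its argument "rows" is a list of rows, each a list of 7 numbers: the shift along the tool's x, y, z in m, then the turn, a rotation vector about the tool's x, y, z in degrees, then the gripper command: -1 is shut, 1 is fully open, values between are in proportion. In form: [[x, y, z, wx, wy, wz, claw], ...]. A call has exactly 8 rows; each row is the pose to reach, as a shift and turn from the pose measured when the call began, along the tool's axes at that moment; what a row does not reach only later rows make up. A row lasts 1/8 s, in which the tool goes at most 62.5 mm and 10.7 degrees, less where a joint would pass 70% of its speed; a pose out of reach is approached as far as the arm can. A call with a gripper value outside its range is refused whole. The fingers move at their own pace and stop on an object; the grip force is fixed at half the most. Time passes only in rows, so rows that repeat a pose let the fingers close, or fill a call up. It gives the time, the measured TCP pose, the force and the opening at its end, in the units of the state.
- r.read_state(): the state, without advancing time (a new reading comes with each control period).
- cams.snapshot(name): name is "scene" or "side" or "wrist"; returns the picture (480x640x3 uint8, red, green, blue); there is no depth.
- cams.calibration(name): a dict with "vertical_fov" (degrees; the focal length in pixels is half the picture's height over the tangent of half this angle, whatever the lens; pixels are square), "cx", "cy" (the principal point, pixels), "eye" and "orientation" of the camera in the world. Camera axes: x right, y down, z forward; pixel columns grow to the right and rows downward; lengths in m; the calibration is good to about 2 mm. A picture is of the moment at which its call begins: read the wrist's pose just before it. calibration takes no time and is no camera call; for the wrist camera it gives the pose at the moment of the call.
- order.job_done(): hands the job in, once; it reports no verdict.
The state is a dict: "time": time; "joint_positions": joint angles; "qd": joint speeds; "effort": joint torques, N m; "position": TCP position; "tcp_rot": TCP orientation; "wrist_force": force on the tool from outside, world axes, zero at the start; "ft_torque": the same for the moment, N m; "grip_width": finger opening in m.
Only numpy, scipy, OpenCV 4.12 (cv2) and the standard library are available. Lean on these libraries where they do the work, as an engineer would, in place of code of your own. Each camera call takes 0.05 s, during which the arm holds its last target.

## Task

Put the metal cover back on the filter well: it is longer than the opening, so tilt it, tuck the edge nearest the robot under the near lip and push the orange sprung seal bar back until the far edge can be lowered inside the far lip. Lay it down gently on the ledges, let it come fully home under the far lip, flat and held at both ends, then let go. Do not force it, and leave the jars and the purple tub where they stand.

Things in the scene. Friction and masses are not known exactly. Their poses are not given: they have to be found in the camera images.
- casing: White casing of the filter well, fixed on the bench, 315 (x) x 200 (y) x 84 mm high, open on top. Origin: on the bench under the middle of the nominal opening; +x is the far end (away from the robot), z up. A steel frame lies in it, clamped up to 8 mm nearer or farther along x than nominal: not measured, but can be seen or felt. It does not yield. x values of frame and bar are nominal.
- opening (a point): Nominal centre of the steel frame's opening, at its top face (x = 0, y = 0, z = 90 mm of the casing; does not follow the frame's offset). The opening is 190 (x) x 150 mm (y). Lips at both ends, 5 mm thick (z = 85 to 90): near lip's edge at x = -95, far lip's edge at x = +95. Walls at y = -75 and +75 guide the cover below the lips.
- ledge_level (a point): Nominal centre of the opening at the height of the ledge tops (z = 63 mm of the casing). Flat ledges run under both lips and 20 mm into the opening; the slot between ledge and lip is 22 mm high. The far slot ends at a rigid stop at x = +105; in the near slot the face of the free seal bar stands at x = -105 (both shift with the frame).
- seal_bar (a joint): Orange sprung bar (132 wide, 20 mm high) across the near slot. Value: how far it is pushed along x towards the robot, 0 (free) to 0.018 m (rigid end). It pushes back with 4 N at 0, 12 N at 0.012, 17 N at 0.018. From 0.012 on, a flat cover's far edge is clear of the far lip; with the cover fully home (far edge at the far stop) it reads 0.002.
- cover: Aluminium plate, 212 (x) x 140 (y) x 6 mm, 0.35 to 0.6 kg, balanced at the middle; starts flat on the bench, either end may go first. Origin: centre of the underside, z up. A solid black grip rib stands in the middle of its top, 14 thick (x) x 80 long (y), from z = 6 to 58 mm; pinch it across its 14 mm.
- jar_a: White plastic jar with lid, 60 mm diameter, 85 mm high, on the bench; origin at the centre of its underside. To be left alone.
- jar_b: A second, identical white jar; origin at the centre of its underside. To be left alone.
- tub: Low purple round tub, 64 mm diameter, 40 mm high, beyond the work; origin at the centre of its underside. To be left alone.

How it is judged:
On the way, in this order (a step that is already met when the one before it is completed fails the run):
1. the cover, tilted, pushes the seal bar back by more than 6 mm (value of joint seal_bar above 0.006 m and angle between cover's own z axis and vertical above 0.06 rad and contact force between cover and casing above 0.5 N), for 0.1 s.
2. the cover lies flat on both ledges, below the lips (angle between cover's own z axis and vertical below 0.035 rad and z of cover in the frame of casing between 0.059 and 0.067 m), for 0.2 s.
At the end, for the whole second after the job is handed in: The cover lies at rest on both ledges (underside 59 to 67 mm above the casing's foot, tilt under 0.03 rad, its middle within 22 mm of the casing's origin seen from above), home under the far lip with the seal bar pressed 0.6 to 5.5 mm by it, and is released (angle between cover's own z axis and vertical below 0.03 rad and z of cover in the frame of casing between 0.059 and 0.067 m and horizontal distance between cover and casing below 0.022 m and value of joint seal_bar between 0.0006 and 0.0055 m and linear speed of cover below 0.01 m/s); the robot touches nothing.
It fails at once if the cover is forced or dropped: more than 30 N between it and the casing, its frame or the seal bar (contact force between cover and casing above 30 N).
It fails at once if a jar or the tub is moved more than 15 mm (distance of any of jar_a, jar_b, tub from where it was at the start of the episode above 0.015 m).
It also fails if it takes over 64 s, if anything falls off the work surface, if the arm or the gripper's body presses on something with over 40 N, if the wrist force passes 120 N, or if a joint passes its speed limit or range.

## Working session

There is one attempt and no reset: what is moved stays moved. The work goes in short steps, Python scripts to look and compute and a tool call to move; the robot and the scene stay as the last step left them, time stands still between calls to the robot, and variables do not carry over. Pictures are saved under pics/ and viewed, and the job is handed in when it is done.

Besides the shell and the picture viewer there is one more tool, called after ">>>" as name(argument=value, ...) on one line, values as JSON. servo_tool: Moves the arm, as the interface text tells. Its arguments: {"type":"object","properties":{"rows":{"type":"array","items":{"type":"array","items":{"type":"number"}}}},"required":["rows"]}

```bash
ls; mkdir -p pics
python3 - <<'E'
from bench import r,cams,order
import cv2
s=r.read_state(); print(s)
for n in ["scene","side","wrist"]:
    print(n,cams.calibration(n))
    cv2.imwrite(f"pics/{n}0.png",cams.snapshot(n)[:,:,::-1])
E
```

```text
pics
{'time': 0.0, 'joint_positions': array([-1.19571807e+00,  3.09000006e-01,  1.63520629e+00, -2.64641528e-05,
        1.19970204e+00, -6.96950783e-02]), 'qd': array([-0.00015713,  0.00053573,  0.00050752,  0.00163202, -0.00189419,
       -0.00043794]), 'effort': array([-3.71013300e-05, -4.15258992e+01, -2.76665890e+01,  3.26278303e-05,
        1.01854879e-02,  1.19226425e-05]), 'position': array([ 0.26857365, -0.56342998,  0.23004079]), 'tcp_rot': array([ 0.5984445 , -0.5974903 ,  0.3780701 , -0.37673932]), 'wrist_force': array([ 0.20186649, -1.19856076,  0.1526072 ]), 'ft_torque': array([-0.03454706,  0.01062064,  0.03699219]), 'grip_width': 0.08529969122014584}
scene {'vertical_fov': 47.13272108339409, 'cx': 320.73667089187813, 'cy': 237.13655526768935, 'eye': array([ 1.4613696 , -0.56323509,  0.78088393]), 'orientation': array([-0.4046716 ,  0.78273856,  0.41592352, -0.22487523])}
side {'vertical_fov': 54.900916880705225, 'cx': 318.4478732426631, 'cy': 242.0901773837129, 'eye': array([0.46058693, 0.86924316, 0.55534847]), 'orientation': array([ 0.04729176, -0.0681407 ,  0.85070243, -0.51906234])}
wrist {'vertical_fov': 67.39700438568187, 'cx': 322.63124717884676, 'cy': 233.22037767740187, 'eye': array([ 0.3324533 , -0.53382042,  0.37270276]), 'orientation': array([ 0.11766823,  0.83759672, -0.52811369, -0.07537811])}
```

View pics/scene0.png

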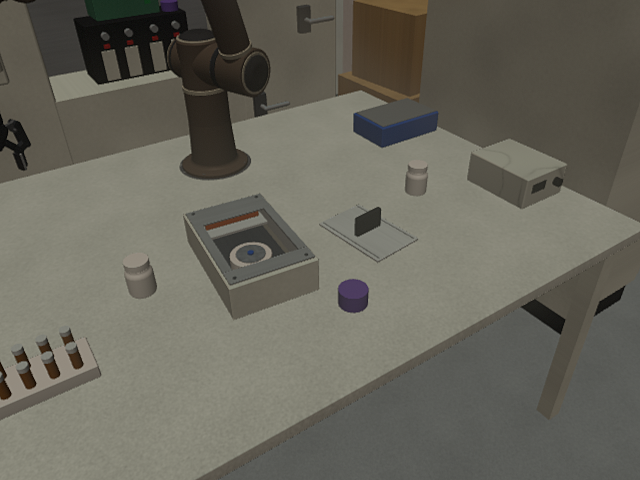

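View pics/side0.png

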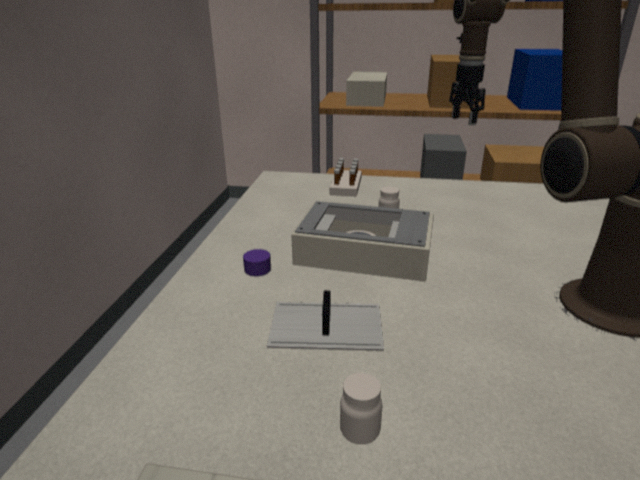

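View pics/wrist0.png

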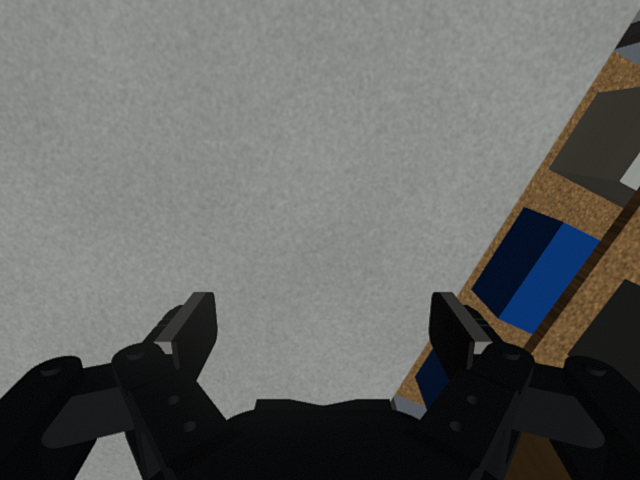

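Scene view: the casing is at about (250,250), the cover at (368,232) with its rib at (368,221), jars at (139,275) and (416,177), and the tub at (352,296). I'll zoom in for the corners.

```bash
cat > h.py <<'E'
import numpy as np, cv2
from scipy.spatial.transform import Rotation as R
from bench import r,cams,order
def rot(q): return R.from_quat([q[1],q[2],q[3],q[0]])
def K(c):
    f=240/np.tan(np.radians(c["vertical_fov"]/2)); return f,c["cx"],c["cy"]
def ray(c,u,v):
    f,cx,cy=K(c); d=rot(c["orientation"]).apply([(u-cx)/f,(v-cy)/f,1]); return np.array(c["eye"]),d
def onz(c,u,v,z):
    o,d=ray(c,u,v); return o+d*(z-o[2])/d[2]
def proj(c,p):
    f,cx,cy=K(c); q=rot(c["orientation"]).inv().apply(np.array(p)-c["eye"]); return cx+f*q[0]/q[2],cy+f*q[1]/q[2]
def crop(img,x0,y0,w,h,s,name):
    cv2.imwrite(name,cv2.resize(img[y0:y0+h,x0:x0+w],None,fx=s,fy=s,interpolation=cv2.INTER_CUBIC))
E
python3 - <<'E'
import cv2
from h import crop
a=cv2.imread("pics/scene0.png");b=cv2.imread("pics/side0.png")
crop(a,170,180,160,140,5,"pics/s1.png")
crop(a,310,190,120,80,6,"pics/s2.png")
crop(b,280,190,160,100,5,"pics/d1.png")
crop(b,255,280,140,80,5,"pics/d2.png")
E
```

```text
(no output)
```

View pics/s1.png

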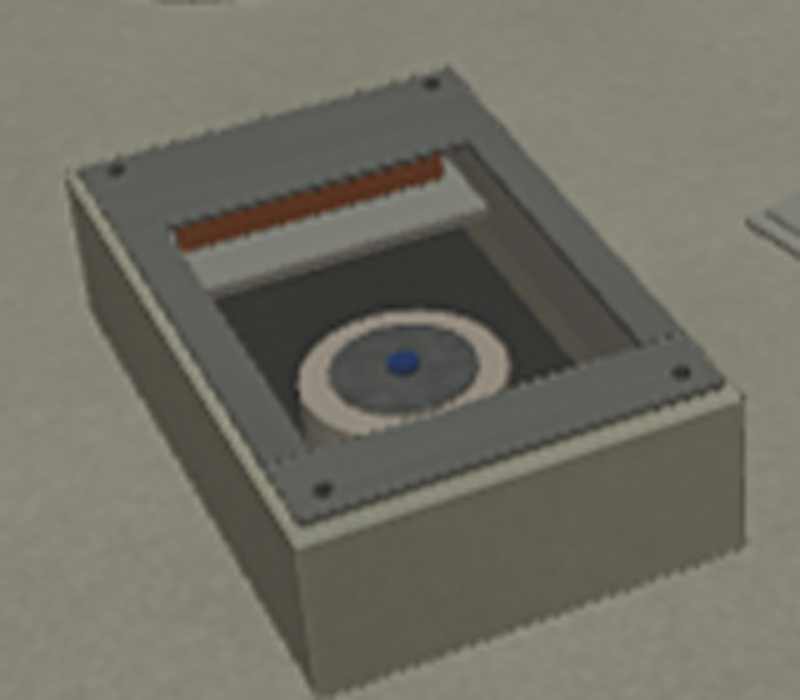

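View pics/s2.png

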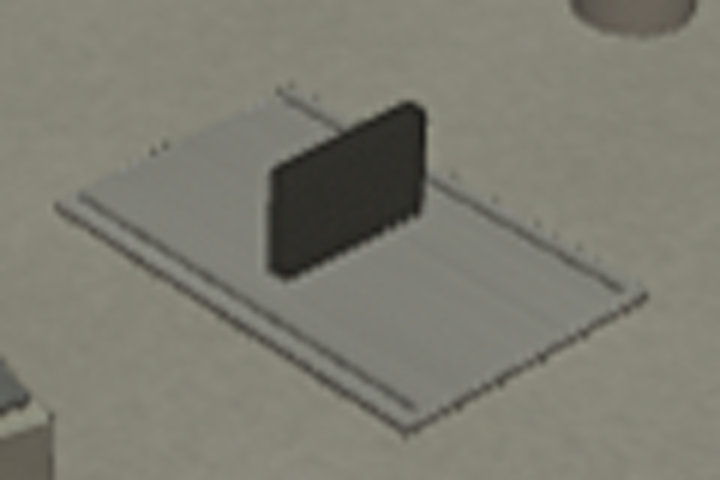

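View pics/d1.png

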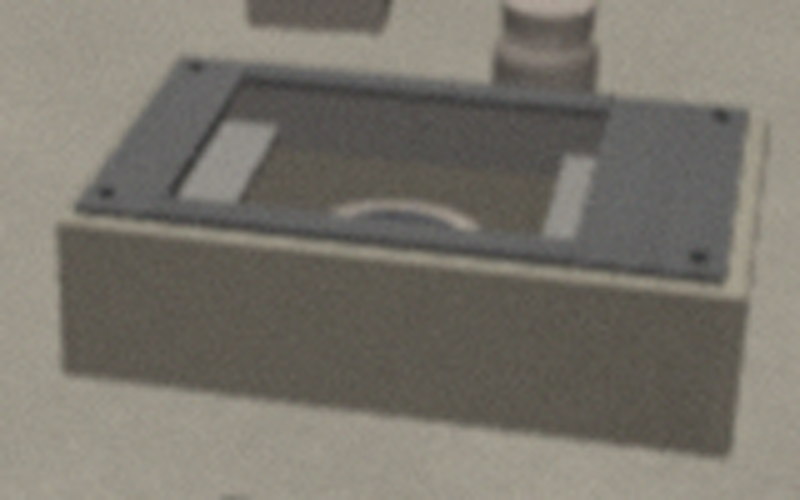

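View pics/d2.png

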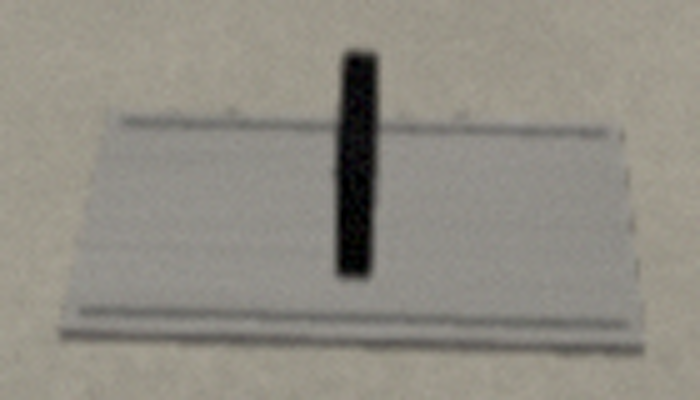

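```bash
cat > m1.py <<'E'
from h import *
S=cams.calibration("scene");D=cams.calibration("side")
def s1(p,z): return onz(S,p[0]/5+170-.4,p[1]/5+180-.4,z)[:2].round(4)
def s2(p,z): return onz(S,p[0]/6+310-.4,p[1]/6+190-.4,z)[:2].round(4)
def d1(p,z): return onz(D,p[0]/5+280-.4,p[1]/5+190-.4,z)[:2].round(4)
def d2(p,z): return onz(D,p[0]/5+255-.4,p[1]/5+280-.4,z)[:2].round(4)
print("opening scene",[s1(p,.09) for p in [(172,230),(467,143),(670,340),(275,465)]])
print("opening side",[d1(p,.09) for p in [(612,95),(578,245),(243,75),(150,205)]])
print("rim scene",[s1(p,.084) for p in [(68,172),(743,393),(300,545)]])
print("foot scene",[s1(p,.0) for p in [(745,548),(320,697)]])
print("rim side",[d1(p,.084) for p in [(58,222),(748,298),(768,115)]])
print("foot side",[d1(p,.0) for p in [(65,375),(730,457)]])
print("cover scene",[s2(p,.006) for p in [(55,203),(280,85),(648,292),(408,427)]])
print("cover side",[d2(p,.006) for p in [(60,330),(643,345),(620,130),(110,117)]])
print("rib top scene",[s2(p,.058) for p in [(270,170),(410,100),(425,107)]])
print("rib top side",[d2(p,.058) for p in [(345,53),(376,53)]])
print("jars/tub", onz(S,139,292,0),onz(S,416,192,0), onz(S,352,308,0))
E
python3 m1.py
```

```text
opening scene [array([ 0.4382, -0.2164]), array([ 0.4493, -0.0697]), array([ 0.6403, -0.0752]), array([ 0.6221, -0.2522])]
opening side [array([ 0.4342, -0.2403]), array([ 0.4481, -0.066 ]), array([ 0.6249, -0.2398]), array([ 0.6446, -0.0786])]
rim scene [array([ 0.3544, -0.2338]), array([ 0.6829, -0.0659]), array([ 0.6664, -0.2632])]
foot scene [array([ 0.6835, -0.0671]), array([ 0.663 , -0.2627])]
rim side [array([ 0.6859, -0.0668]), array([ 0.3746, -0.0375]), array([ 0.3557, -0.2397])]
foot side [array([ 0.6864, -0.0708]), array([ 0.3741, -0.043 ])]
cover scene [array([0.4734, 0.072 ]), array([0.451 , 0.2079]), array([0.6668, 0.2341]), array([0.6824, 0.0974])]
cover side [array([0.6677, 0.2343]), array([0.4586, 0.2101]), array([0.4735, 0.0777]), array([0.6827, 0.1003])]
rib top scene [array([0.5691, 0.1137]), array([0.5593, 0.1932]), array([0.5672, 0.1948])]
rib top side [array([0.5812, 0.1166]), array([0.5692, 0.1147])]
jars/tub [ 0.46790419 -0.39610168  0.        ] [0.48827163 0.38836193 0.        ] [ 0.77387413 -0.04288123  0.        ]
```

Run:
```python
from h import *
s=r.read_state(); M=rot(s["tcp_rot"]).as_matrix(); print(M.round(3))
```

```text
[[ 0.43  -0.001  0.903]
 [-0.903  0.002  0.43 ]
 [-0.002 -1.     0.   ]]
```

```bash
cat >> h.py <<'E'
def toolrot(yaw,tilt=0):  # deg; tilt>0: far edge up
    x=np.array([1,0,0]);B=np.array([[1,0,0],[0,0,1],[0,-1,0]]) # columns tool x,y,z in world
    return R.from_euler("z",yaw,degrees=True)*R.from_euler("y",-tilt,degrees=True)*R.from_matrix(B)
def cmd(p,yaw,tilt=0):
    s=r.read_state(); q=rot(s["tcp_rot"])
    t=q.inv().apply(np.array(p)-s["position"]); w=(q.inv()*toolrot(yaw,tilt)).as_rotvec(degrees=True)
    print("t",s["time"],"pos",s["position"].round(4),"F",s["wrist_force"].round(2),"shift mm",(t*1000).round(1),"turn",w.round(2), "len",np.linalg.norm(t).round(3))
    return t,w
E
python3 - <<'E'
from h import *
cmd([.5375,-.23,.30],-5)
E
```

```text
t 0.15 pos [ 0.2687 -0.5636  0.2303] F [0.61 0.51 0.08] shift mm [-185.6  -69.3  386.2] turn [ -0.06 -59.51  -0.09] len 0.434
```

>>> servo_tool(rows=[[-0.025,-0.03,0.04,0,-8,0,1],[-0.05,-0.06,0.09,0,-16,0,1],[-0.075,-0.07,0.145,0,-24,0,1],[-0.1,-0.07,0.2,0,-32,0,1],[-0.125,-0.07,0.255,0,-42,0,1],[-0.15,-0.07,0.31,0,-50,0,1],[-0.185,-0.07,0.36,0,-59.5,0,1],[-0.186,-0.07,0.386,0,-59.5,0,1]])

```text
time: 1.15
position: [0.538, -0.2262, 0.3004]
tcp_rot: [0.708, -0.705, 0.03, -0.029]
wrist_force: [-0.7, -0.3, 0.8]
grip_width: 0.0853
```

Run:
```python
from h import *
s=r.read_state(); print(s["position"],s["qd"].round(3))
import json
c=cams.calibration("wrist"); print(c)
im=cams.snapshot("wrist")[:,:,::-1]; cv2.imwrite("pics/w1.png",im)
json.dump({k:(v.tolist() if hasattr(v,'tolist') else v) for k,v in c.items()},open("w1.json","w"))
```

```text
[ 0.53799083 -0.22617096  0.30039595] [ 0.262  0.268 -0.316 -0.031  0.027  0.316]
{'vertical_fov': 67.39700438568187, 'cx': 322.63124717884676, 'cy': 233.22037767740187, 'eye': array([ 0.54426358, -0.15683909,  0.44311823]), 'orientation': array([ 0.13827808,  0.98954054, -0.04058609, -0.0064383 ])}
```

View pics/w1.png

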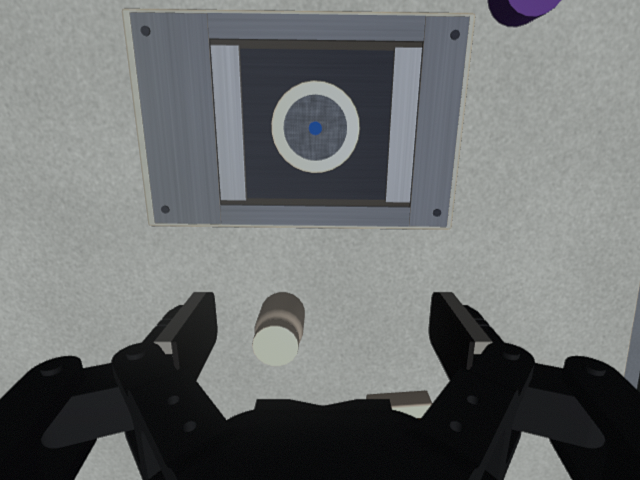

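Run:
```python
from h import *
im=cv2.imread("pics/w1.png")
a=np.hstack([cv2.resize(im[y:y+50,x:x+60],None,fx=6,fy=6,interpolation=cv2.INTER_CUBIC) for x,y in[(190,20),(390,20)]])
b=np.hstack([cv2.resize(im[y:y+50,x:x+60],None,fx=6,fy=6,interpolation=cv2.INTER_CUBIC) for x,y in[(190,185),(390,185)]])
cv2.imwrite("pics/w1z.png",np.vstack([a,b]))
c=np.hstack([cv2.resize(im[y:y+50,x:x+60],None,fx=6,fy=6,interpolation=cv2.INTER_CUBIC) for x,y in[(110,0),(430,0)]])
d=np.hstack([cv2.resize(im[y:y+50,x:x+60],None,fx=6,fy=6,interpolation=cv2.INTER_CUBIC) for x,y in[(130,185),(410,185)]])
cv2.imwrite("pics/w1y.png",np.vstack([c,d]))
```

```text
(no output)
```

View pics/w1z.png

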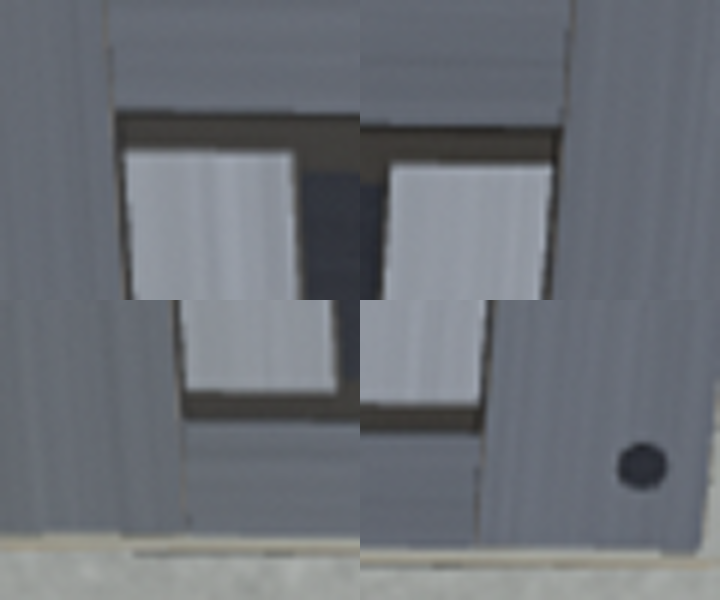

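View pics/w1y.png

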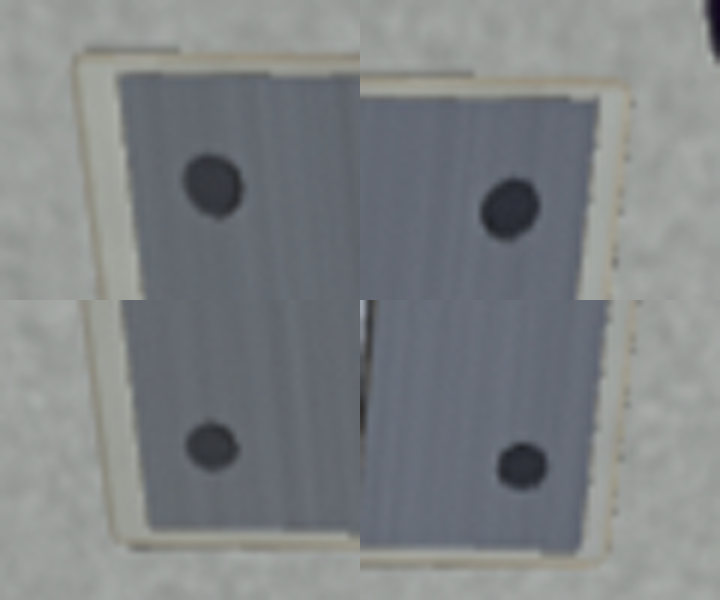

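Run:
```python
from h import *
import json
c=json.load(open("w1.json"))
O=np.array([onz(c,u-.4,v-.4,.09)[:2] for u,v in[(209.3,38.7),(423.7,41.3),(410.3,207),(220.5,204.7)]])
C=np.array([onz(c,u-.4,v-.4,.084)[:2] for u,v in[(123,9.3),(474.5,13.7),(450.8,229.2),(149.7,225.8)]])
for Q in(O,C):
    print(Q.round(4),"c",Q.mean(0).round(4)); 
    for i in range(4):
        d=Q[(i+1)%4]-Q[i]; print(np.linalg.norm(d).round(4),np.degrees(np.arctan2(d[1],d[0])).round(2))
cmd([.5695,.154,.10],6.6)
```

```text
[[ 0.45   -0.0703]
 [ 0.6388 -0.088 ]
 [ 0.6246 -0.2367]
 [ 0.436  -0.2189]] c [ 0.5373 -0.1535]
0.1897 -5.35
0.1494 -95.45
0.1895 174.6
0.1492 84.62
[[ 0.3764 -0.0395]
 [ 0.6852 -0.0685]
 [ 0.6673 -0.2649]
 [ 0.3577 -0.2359]] c [ 0.5217 -0.1522]
0.3102 -5.37
0.1972 -95.21
0.3109 174.64
0.1973 84.56
t 1.2 pos [ 0.5406 -0.2259  0.3004] F [ 2.36 -0.78 -0.03] shift mm [ -3.1 201.8 380.2] turn [ -0.2  -11.37   0.12] len 0.43
```

>>> servo_tool(rows=[[0,0,0.04,0,-2,0,1],[0,0,0.09,0,-4,0,1],[0,0,0.145,0,-6,0,1],[0,0,0.2,0,-8,0,1],[0,0,0.25,0,-10,0,1],[0,0,0.285,0,-11.5,0,1],[0,0,0.3,0,-12,0,1],[0,0,0.3,0,-12,0,1]])

```text
time: 2.2
position: [0.5654, 0.073, 0.3012]
tcp_rot: [0.707, -0.705, -0.045, 0.044]
wrist_force: [0.3, -0.9, 0.3]
grip_width: 0.0851
```

Run:
```python
from h import *
import json
c=cams.calibration("wrist"); print(c["eye"])
im=cams.snapshot("wrist")[:,:,::-1]; cv2.imwrite("pics/w2.png",im)
json.dump({k:(v.tolist() if hasattr(v,'tolist') else v) for k,v in c.items()},open("w2.json","w"))
```

```text
[0.55653828 0.14201791 0.44395943]
```

View pics/w2.png

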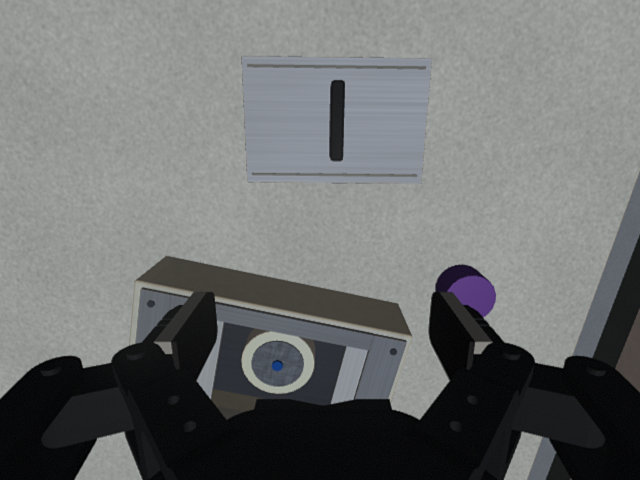

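Run:
```python
from h import *
import json
c=json.load(open("w2.json"))
im=cv2.imread("pics/w2.png"); g=cv2.cvtColor(im,cv2.COLOR_BGR2GRAY)
m=np.zeros_like(g); m[65:175,260:410]=(g[65:175,260:410]<70)*255
print(cv2.minAreaRect(cv2.findNonZero(m)))
Q=np.array([onz(c,u,v,.006)[:2] for u,v in[(242,57),(431,59),(421.5,183.5),(248,182.5)]])
print(Q.round(4),"c",Q.mean(0).round(4))
for i in range(4):
    d=Q[(i+1)%4]-Q[i]; print(np.linalg.norm(d).round(4),np.degrees(np.arctan2(d[1],d[0])).round(2))
print([onz(c,u,v,.058).round(4) for u,v in[(332,80),(345,80),(330,160),(342.5,160)]])
cmd([.5695,.154,.10],6.6)
```

```text
((337.0, 120.0), (80.0, 14.0), 90.0)
[[0.4586 0.2085]
 [0.6672 0.2333]
 [0.6847 0.0958]
 [0.4751 0.0702]] c [0.5714 0.152 ]
0.2101 6.78
0.1386 -82.74
0.2112 -173.03
0.1393 96.79
[array([0.5603, 0.1912, 0.058 ]), array([0.5732, 0.1928, 0.058 ]), array([0.5688, 0.1134, 0.058 ]), array([0.5818, 0.1151, 0.058 ])]
t 2.25 pos [0.5654 0.0722 0.3013] F [-0.64 -1.02 -0.4 ] shift mm [ 14.  201.5  80.2] turn [-0.13  0.61  0.1 ] len 0.217
```

Run:
```python
from h import *
cmd([.571,.153,.09],6.9)
```

```text
t 2.25 pos [0.5654 0.0722 0.3013] F [-0.64 -1.02 -0.4 ] shift mm [ 15.3 211.5  79. ] turn [-0.13  0.31  0.1 ] len 0.226
```

>>> servo_tool(rows=[[0.005,0.03,0.03,0,0,0,1],[0.01,0.07,0.06,0,0,0,1],[0.0153,0.11,0.079,-0.1,0.3,0.1,1],[0.0153,0.15,0.079,-0.1,0.3,0.1,1],[0.0153,0.19,0.079,-0.1,0.3,0.1,1],[0.0153,0.21,0.079,-0.1,0.3,0.1,1],[0.0153,0.2115,0.079,-0.1,0.3,0.1,1],[0.0153,0.2115,0.079,-0.1,0.3,0.1,1]])

```text
time: 3.25
position: [0.5725, 0.1527, 0.0915]
tcp_rot: [0.706, -0.706, -0.043, 0.041]
wrist_force: [-0.7, -0.1, 0.8]
grip_width: 0.0854
```

Run:
```python
from h import *
cmd([.571,.153,.0145],6.9)
cv2.imwrite("pics/w3.png",cams.snapshot("wrist")[:,:,::-1])
```

```text
t 3.25 pos [0.5725 0.1527 0.0915] F [-0.71 -0.08  0.82] shift mm [-1.7 77.   0.5] turn [-0.03 -0.03  0.16] len 0.077
```

View pics/w3.png

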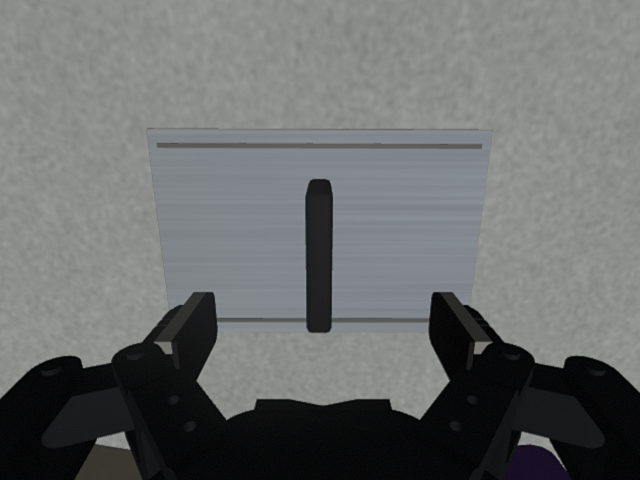

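Rib centred between the fingers (column 319, fingers at 215 and 432). Descending.

>>> servo_tool(rows=[[-0.0015,0.02,0.0005,0,0,0,1],[-0.0015,0.045,0.0005,0,0,0,1],[-0.0015,0.065,0.0005,0,0,0,1],[-0.0015,0.074,0.0005,0,0,0,1],[-0.0015,0.0765,0.0005,0,0,0,1],[-0.0015,0.0765,0.0005,0,0,0,1],[-0.0015,0.0765,0.0005,0,0,0,0],[-0.0015,0.0765,0.0005,0,0,0,-1]])

```text
time: 4.3
position: [0.5721, 0.1534, 0.0162]
tcp_rot: [0.706, -0.705, -0.044, 0.041]
wrist_force: [-0.5, 0.1, -0.1]
grip_width: 0.0514
```

>>> servo_tool(rows=[[0,0,0,0,0,0,-1],[0,0,0,0,0,0,-1],[0,0,0,0,0,0,-1],[0,0,0,0,0,0,-1],[0,0,0,0,0,0,-1],[0,0,0,0,0,0,-1],[0,0,0,0,0,0,-1],[0,0,0,0,0,0,-1]])

```text
time: 5.3
position: [0.5722, 0.1535, 0.0165]
tcp_rot: [0.706, -0.705, -0.044, 0.041]
wrist_force: [-2.5, -0.6, 5.6]
grip_width: 0.0132
```

Run:
```python
from h import *
s=r.read_state();print(s["grip_width"],s["position"],s["wrist_force"], rot(s["tcp_rot"]).as_matrix().round(4))
```

```text
0.013189740439117135 [0.57220051 0.15347364 0.01653578] [-2.49979202 -0.55269519  5.58304268] [[ 9.928e-01  4.900e-03 -1.198e-01]
 [ 1.198e-01  1.400e-03  9.928e-01]
 [ 5.100e-03 -1.000e+00  8.000e-04]]
```

```bash
cat >> h.py <<'E'
O=np.array([.5373,-.1535]); YAW=-5.37; H=.0165
def tgt(xe,ze,th,y=0,show=True):
    t=np.radians(th); xe/=1000;ze/=1000
    x=xe+.106*np.cos(t)-H*np.sin(t); z=ze+.106*np.sin(t)+H*np.cos(t)
    a=np.radians(YAW); p=np.array([O[0]+x*np.cos(a)-y*np.sin(a),O[1]+x*np.sin(a)+y*np.cos(a),z])
    return cmd(p,YAW,th+.3)
def where():
    s=r.read_state(); M=rot(s["tcp_rot"]).as_matrix(); a=np.radians(YAW)
    th=np.arcsin(M[2,0])-np.radians(.3); d=s["position"][:2]-O
    x=d[0]*np.cos(a)+d[1]*np.sin(a); y=-d[0]*np.sin(a)+d[1]*np.cos(a)
    xe=x-.106*np.cos(th)+H*np.sin(th); ze=s["position"][2]-.106*np.sin(th)-H*np.cos(th)
    F=s["wrist_force"]; 
    print("t",round(s["time"],2),"xe %.1f ze %.1f th %.2f y %.1f farx %.1f farz %.1f"%(xe*1e3,ze*1e3,np.degrees(th),y*1e3,(xe+.212*np.cos(th))*1e3,(ze+.212*np.sin(th))*1e3),
     "yawerr %.2f"%(np.degrees(np.arctan2(M[1,0],M[0,0]))-YAW),"F cas",np.round([F[0]*np.cos(a)+F[1]*np.sin(a),-F[0]*np.sin(a)+F[1]*np.cos(a),F[2]],2),"T",s["ft_torque"].round(2),"grip",round(s["grip_width"],4))
E
python3 - <<'E'
from h import *
tgt(-85,120,0); tgt(-85,125,14)
E
```

```text
t 5.3 pos [0.5722 0.1535 0.0165] F [-2.5  -0.55  5.58] shift mm [ -50.3 -120.5 -304.9] turn [-0.11 12.25 -0.02] len 0.332
t 5.3 pos [0.5722 0.1535 0.0165] F [-2.5  -0.55  5.58] shift mm [ -57.1 -150.7 -303.4] turn [ -1.6   12.17 -13.96] len 0.344
```

>>> servo_tool(rows=[[0,-0.01,0,0,0,0,-1],[0,-0.03,0,0,0,0,-1],[0,-0.06,0,0,0,0,-1],[0,-0.095,0,0,0,0,-1],[0,-0.13,0,0,0,0,-1],[0,-0.15,0,0,0,0,-1],[0,-0.16,0,0,0,0,-1],[0,-0.16,0,0,0,0,-1]])

```text
time: 6.3
position: [0.5713, 0.1532, 0.1766]
tcp_rot: [0.706, -0.705, -0.044, 0.041]
wrist_force: [0.7, -0.8, -4.4]
grip_width: 0.0137
```

Run:
```python
from h import *
where();tgt(-85,125,14)
cv2.imwrite("pics/d3.png",cams.snapshot("side")[:,:,::-1])
```

```text
t 6.3 xe -100.8 ze 160.1 th 0.00 y 308.6 farx 111.2 farz 160.1 yawerr 12.25 F cas [ 0.77 -0.73 -4.45] T [-0.02 -0.02 -0.03] grip 0.0137
t 6.3 pos [0.5713 0.1532 0.1766] F [ 0.7  -0.8  -4.45] shift mm [ -57.     9.4 -303.4] turn [ -1.61  12.17 -13.95] len 0.309
```

View pics/d3.png

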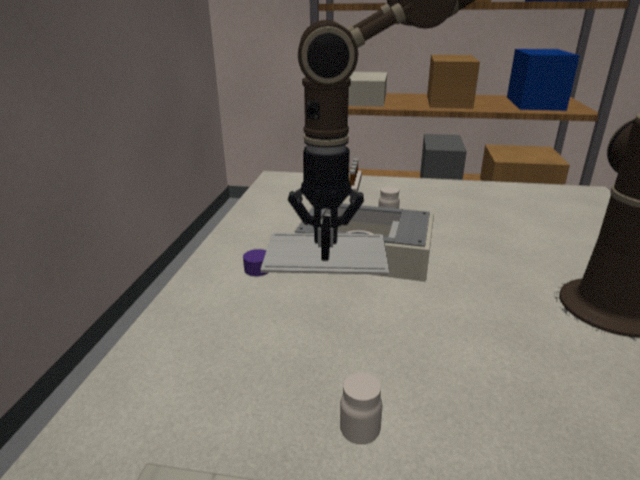

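>>> servo_tool(rows=[[-0.003,-0.01,-0.02,-0.2,1.5,-1.5,-1],[-0.01,-0.01,-0.06,-0.4,3,-3,-1],[-0.02,-0.005,-0.11,-0.7,5,-6,-1],[-0.03,0,-0.165,-1,7,-9,-1],[-0.04,0.005,-0.22,-1.3,9,-11,-1],[-0.05,0.007,-0.265,-1.5,11,-13,-1],[-0.055,0.009,-0.295,-1.6,12.2,-14,-1],[-0.057,0.009,-0.303,-1.6,12.2,-14,-1]])

```text
time: 7.35
position: [0.5481, -0.1567, 0.1649]
tcp_rot: [-0.697, 0.705, 0.052, 0.121]
wrist_force: [0.2, -0.4, -3.5]
grip_width: 0.0132
```

>>> servo_tool(rows=[[0,0,0,0,0,0,-1],[0,0,0,0,0,0,-1],[0,0,0,0,0,0,-1],[0,0,0,0,0,0,-1],[0,0,0,0,0,0,-1],[0,0,0,0,0,0,-1],[0,0,0,0,0,0,-1],[0,0,0,0,0,0,-1]])

```text
time: 8.35
position: [0.5481, -0.1567, 0.1649]
tcp_rot: [-0.697, 0.705, 0.052, 0.121]
wrist_force: [-0.1, -0.6, -4.5]
grip_width: 0.0131
```

Run:
```python
from h import *
where();tgt(-85,95,14);tgt(-85,69,14)
for n in("scene","side"): cv2.imwrite(f"pics/{n}4.png",cams.snapshot(n)[:,:,::-1])
crop(cv2.imread("pics/scene4.png"),150,120,200,160,4,"pics/s4.png")
crop(cv2.imread("pics/side4.png"),250,120,200,150,4,"pics/d4.png")
```

```text
t 8.35 xe -88.0 ze 123.7 th 13.77 y -2.2 farx 118.0 farz 174.1 yawerr -0.23 F cas [-0.07 -0.62 -4.49] T [ 0.01  0.29 -0.  ] grip 0.0131
t 8.35 pos [ 0.5481 -0.1567  0.1649] F [-0.13 -0.61 -4.49] shift mm [-4.2 28.1  2.2] turn [ 0.07 -0.23 -0.23] len 0.029
t 8.35 pos [ 0.5481 -0.1567  0.1649] F [-0.13 -0.61 -4.49] shift mm [-10.5  53.3   2.2] turn [ 0.07 -0.23 -0.23] len 0.054
```

View pics/s4.png

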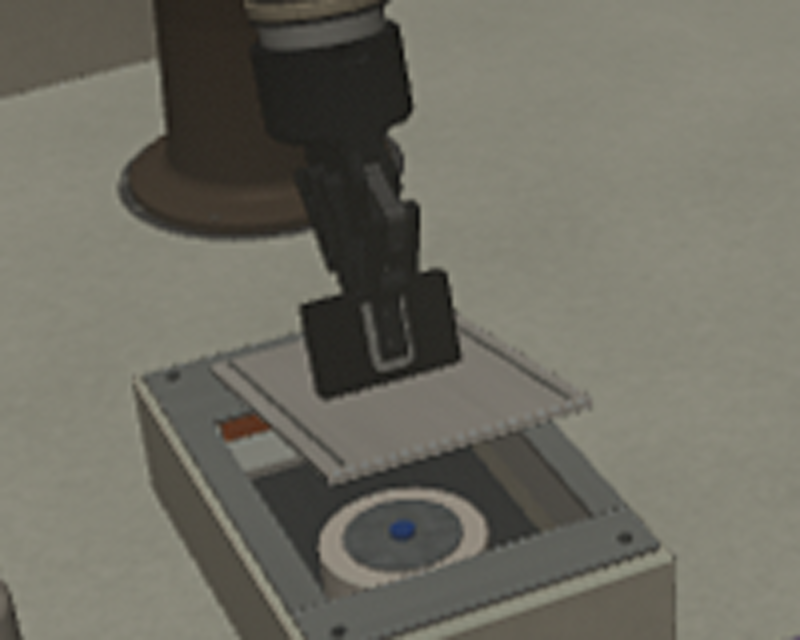

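View pics/d4.png

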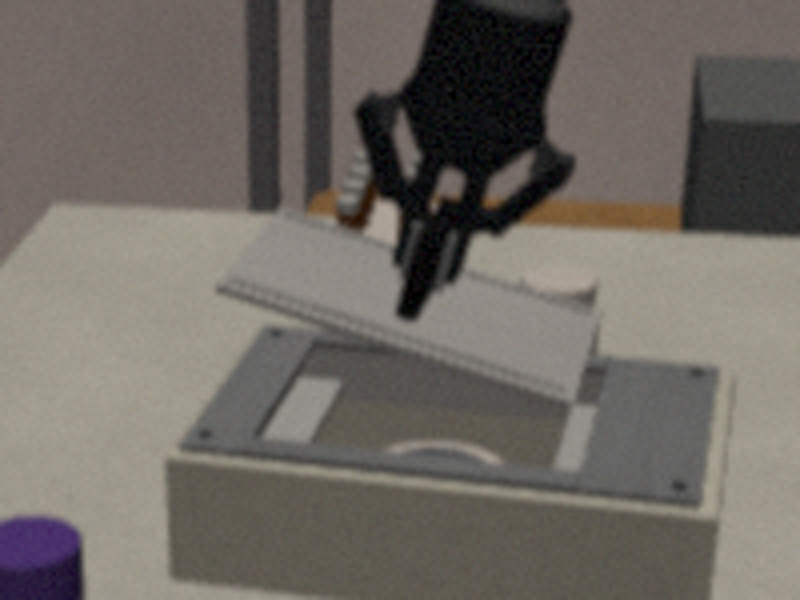

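>>> servo_tool(rows=[[0.003,0,0.002,0,-0.2,-0.2,-1],[0.0,0.01,0.002,0,-0.2,-0.2,-1],[-0.003,0.02,0.002,0,-0.2,-0.2,-1],[-0.005,0.03,0.002,0,-0.2,-0.2,-1],[-0.007,0.04,0.002,0,-0.2,-0.2,-1],[-0.0085,0.049,0.002,0,-0.2,-0.2,-1],[-0.0095,0.053,0.002,0,-0.2,-0.2,-1],[-0.0095,0.053,0.002,0,-0.2,-0.2,-1]])

```text
time: 9.45
position: [0.5517, -0.155, 0.1107]
tcp_rot: [-0.696, 0.705, 0.054, 0.121]
wrist_force: [0.2, 0.2, -3.8]
grip_width: 0.0136
```

Run:
```python
from h import *
where();tgt(-85,67,14);tgt(-98,66,14)
for n in("scene","side"): cv2.imwrite(f"pics/{n}5.png",cams.snapshot(n)[:,:,::-1])
crop(cv2.imread("pics/scene5.png"),150,160,200,160,4,"pics/s5.png")
crop(cv2.imread("pics/side5.png"),250,140,200,150,4,"pics/d5.png")
```

```text
t 9.45 xe -84.4 ze 69.2 th 13.92 y -0.2 farx 121.3 farz 120.2 yawerr -0.03 F cas [ 0.15  0.17 -3.79] T [-0.03  0.28 -0.06] grip 0.0136
t 9.45 pos [ 0.5517 -0.155   0.1107] F [ 0.16  0.15 -3.79] shift mm [-1.1  1.9  0.2] turn [ 0.05 -0.03 -0.08] len 0.002
t 9.45 pos [ 0.5517 -0.155   0.1107] F [ 0.16  0.15 -3.79] shift mm [-14.   -0.4   0.2] turn [ 0.05 -0.03 -0.08] len 0.014
```

View pics/s5.png

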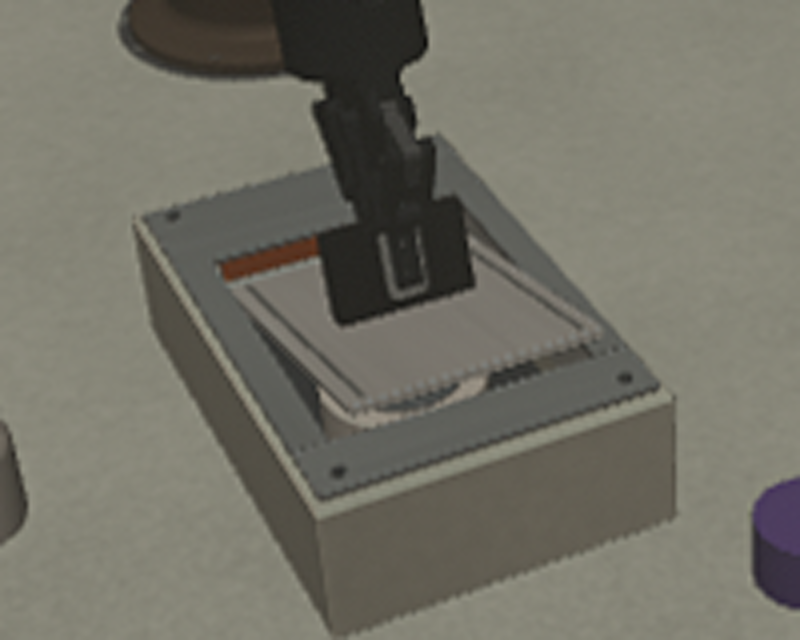

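View pics/d5.png

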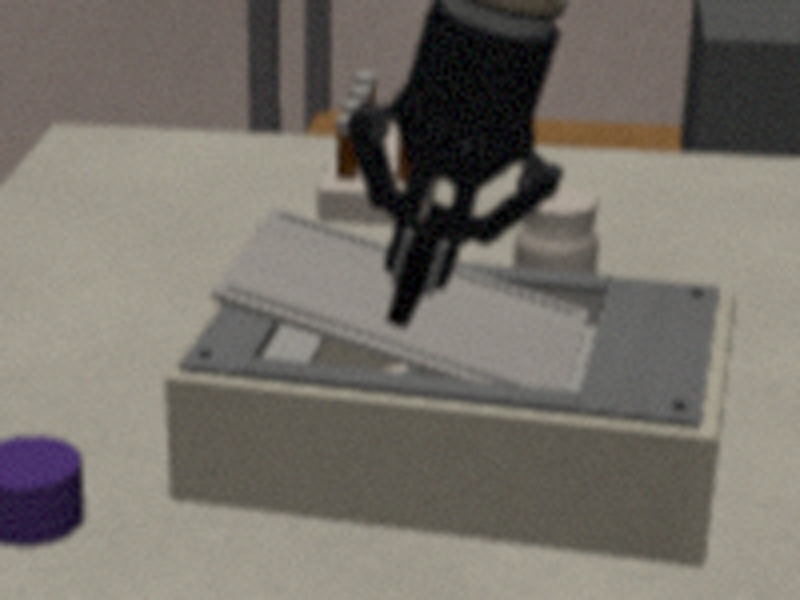

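>>> servo_tool(rows=[[-0.001,0.001,0,0,0,0,-1],[-0.003,0.001,0,0,0,0,-1],[-0.006,0.001,0,0,0,0,-1],[-0.009,0.0,0,0,0,0,-1],[-0.0115,-0.0005,0,0,0,0,-1],[-0.013,-0.001,0,0,0,0,-1],[-0.014,-0.001,0,0,0,0,-1],[-0.014,-0.001,0,0,0,0,-1]])

```text
time: 10.55
position: [0.5385, -0.154, 0.1091]
tcp_rot: [-0.696, 0.705, 0.055, 0.121]
wrist_force: [-0.2, -0.7, -3.5]
grip_width: 0.0131
```

Run:
```python
from h import *
where();tgt(-102,67,14);tgt(-107,67,14)
```

```text
t 10.55 xe -97.6 ze 67.4 th 14.01 y -0.4 farx 108.1 farz 118.7 yawerr -0.03 F cas [-0.18 -0.75 -3.47] T [ 0.02  0.28 -0.03] grip 0.0131
t 10.55 pos [ 0.5385 -0.154   0.1091] F [-0.25 -0.73 -3.47] shift mm [-4.4 -0.7  0.4] turn [ 0.08 -0.03  0.01] len 0.004
t 10.55 pos [ 0.5385 -0.154   0.1091] F [-0.25 -0.73 -3.47] shift mm [-9.2 -1.9  0.4] turn [ 0.08 -0.03  0.01] len 0.009
```

>>> servo_tool(rows=[[-0.001,0,0,0,0,0,-1],[-0.002,0,0,0,0,0,-1],[-0.003,-0.0005,0,0,0,0,-1],[-0.004,-0.0007,0,0,0,0,-1],[-0.0045,-0.0007,0,0,0,0,-1],[-0.0045,-0.0007,0,0,0,0,-1],[-0.0045,-0.0007,0,0,0,0,-1],[-0.0045,-0.0007,0,0,0,0,-1]])

```text
time: 11.55
position: [0.5341, -0.1536, 0.1087]
tcp_rot: [-0.696, 0.705, 0.055, 0.121]
wrist_force: [-0.3, -0.6, -4.5]
grip_width: 0.0132
```

>>> servo_tool(rows=[[-0.001,0,0,0,0,0,-1],[-0.0015,-0.0003,0,0,0,0,-1],[-0.002,-0.0005,0,0,0,0,-1],[-0.002,-0.0005,0,0,0,0,-1],[-0.002,-0.0005,0,0,0,0,-1],[-0.002,-0.0005,0,0,0,0,-1],[-0.002,-0.0005,0,0,0,0,-1],[-0.002,-0.0005,0,0,0,0,-1]])

```text
time: 12.55
position: [0.5321, -0.1534, 0.1087]
tcp_rot: [-0.696, 0.705, 0.055, 0.121]
wrist_force: [0.1, 0.2, -4.0]
grip_width: 0.0127
```

Run:
```python
from h import *
where();tgt(-106,67,14)
```

```text
t 12.55 xe -104.1 ze 67.0 th 14.02 y -0.4 farx 101.6 farz 118.4 yawerr -0.03 F cas [ 0.05  0.2  -4.02] T [ 0.01  0.21 -0.03] grip 0.0127
t 12.55 pos [ 0.5321 -0.1534  0.1087] F [ 0.07  0.19 -4.02] shift mm [-1.9 -0.5  0.4] turn [ 0.08 -0.03  0.02] len 0.002
```

>>> servo_tool(rows=[[-0.001,0,0,0,0,0,-1],[-0.0015,-0.0003,0,0,0,0,-1],[-0.002,-0.0005,0,0,0,0,-1],[-0.002,-0.0005,0,0,0,0,-1],[-0.002,-0.0005,0,0,0,0,-1],[-0.002,-0.0005,0,0,0,0,-1],[-0.002,-0.0005,0,0,0,0,-1],[-0.002,-0.0005,0,0,0,0,-1]])

```text
time: 13.55
position: [0.5305, -0.1534, 0.1091]
tcp_rot: [-0.696, 0.706, 0.055, 0.121]
wrist_force: [4.9, 0.2, -3.1]
grip_width: 0.0132
```

Run:
```python
from h import *
where();tgt(-108,67,14)
```

```text
t 13.55 xe -105.6 ze 67.3 th 14.08 y -0.5 farx 100.0 farz 118.8 yawerr -0.02 F cas [ 4.9   0.71 -3.12] T [ 0.21 -0.63  0.02] grip 0.0132
t 13.55 pos [ 0.5305 -0.1534  0.1091] F [ 4.95  0.25 -3.12] shift mm [-2.4 -0.2  0.5] turn [ 0.1  -0.02  0.08] len 0.002
```

>>> servo_tool(rows=[[-0.001,0,0,0,0,0,-1],[-0.002,-0.0003,0,0,0,0,-1],[-0.003,-0.0005,0.0003,0,0,0,-1],[-0.004,-0.0008,0.0003,0,0,0,-1],[-0.005,-0.001,0.0003,0,0,0,-1],[-0.006,-0.0012,0.0003,0,0,0,-1],[-0.006,-0.0012,0.0003,0,0,0,-1],[-0.006,-0.0012,0.0003,0,0,0,-1]])

```text
time: 14.55
position: [0.5264, -0.153, 0.1097]
tcp_rot: [-0.695, 0.706, 0.057, 0.123]
wrist_force: [8.4, 1.2, -4.3]
grip_width: 0.0133
```

Run:
```python
from h import *
where();tgt(-118,67,14)
```

```text
t 14.55 xe -109.6 ze 67.5 th 14.34 y -0.6 farx 95.8 farz 120.0 yawerr -0.06 F cas [ 8.21  1.93 -4.3 ] T [ 0.23 -1.35  0.07] grip 0.0133
t 14.55 pos [ 0.5264 -0.153   0.1097] F [ 8.35  1.15 -4.3 ] shift mm [-8.2 -1.   0.6] turn [ 0.15 -0.06  0.34] len 0.008
```

>>> servo_tool(rows=[[-0.003,0,0,0,0,0,-1],[-0.0045,-0.0003,0.0005,0,0,0,-1],[-0.006,-0.0005,0.0005,0,0,0,-1],[-0.0075,-0.0008,0.0005,0,0,0,-1],[-0.009,-0.001,0.0005,0,0,0,-1],[-0.01,-0.0013,0.0005,0,0,0,-1],[-0.0105,-0.0013,0.0005,0,0,0,-1],[-0.0105,-0.0013,0.0005,0,0,0,-1]])

```text
time: 15.55
position: [0.5205, -0.1526, 0.111]
tcp_rot: [-0.694, 0.706, 0.06, 0.127]
wrist_force: [11.7, 1.8, -4.8]
grip_width: 0.0133
```

Run:
```python
from h import *
where();tgt(-118,67,14);tgt(-119.5,66,11)
```

```text
t 15.55 xe -115.0 ze 67.7 th 14.94 y -0.7 farx 89.8 farz 122.3 yawerr -0.12 F cas [11.52  2.89 -4.76] T [ 0.52 -2.1   0.22] grip 0.0133
t 15.55 pos [ 0.5205 -0.1526  0.111 ] F [11.74  1.8  -4.76] shift mm [-2.8  1.6  0.7] turn [ 0.27 -0.12  0.94] len 0.003
t 15.55 pos [ 0.5205 -0.1526  0.111 ] F [11.74  1.8  -4.76] shift mm [-4.   7.8  0.7] turn [ 0.26 -0.13  3.94] len 0.009
```

>>> servo_tool(rows=[[-0.003,0.0,0.0007,0,0,0.5,-1],[-0.004,0.0,0.0007,0,0,1,-1],[-0.005,0.0005,0.0007,0,0,1.5,-1],[-0.006,0.001,0.0007,0.2,-0.1,2,-1],[-0.007,0.001,0.0007,0.2,-0.1,2,-1],[-0.007,0.001,0.0007,0.2,-0.1,2,-1],[-0.007,0.001,0.0007,0.2,-0.1,2,-1],[-0.007,0.001,0.0007,0.2,-0.1,2,-1]])

```text
time: 16.55
position: [0.5193, -0.1529, 0.1108]
tcp_rot: [-0.696, 0.706, 0.052, 0.119]
wrist_force: [12.8, 0.4, -7.7]
grip_width: 0.0131
```

Run:
```python
from h import *
where();tgt(-119,66,14);tgt(-120.5,66,9)
```

```text
t 16.55 xe -117.1 ze 69.7 th 13.65 y -1.1 farx 88.9 farz 119.8 yawerr -0.08 F cas [12.74  1.65 -7.66] T [ 0.23 -2.59  0.14] grip 0.0131
t 16.55 pos [ 0.5193 -0.1529  0.1108] F [12.84  0.45 -7.66] shift mm [-2.9  2.5  1.1] turn [ 0.23 -0.08 -0.35] len 0.004
t 16.55 pos [ 0.5193 -0.1529  0.1108] F [12.84  0.45 -7.66] shift mm [-3.3 11.4  1.1] turn [ 0.23 -0.09  4.65] len 0.012
```

>>> servo_tool(rows=[[-0.004,0.001,0.001,0,0,0.7,-1],[-0.005,0.003,0.001,0.1,0,1.7,-1],[-0.0058,0.005,0.001,0.2,-0.1,2.8,-1],[-0.006,0.007,0.001,0.2,-0.1,3.8,-1],[-0.0063,0.009,0.001,0.2,-0.1,4.7,-1],[-0.0065,0.0113,0.001,0.2,-0.1,5.6,-1],[-0.0065,0.0113,0.001,0.2,-0.1,5.6,-1],[-0.0065,0.0113,0.001,0.2,-0.1,5.6,-1]])

```text
time: 17.55
position: [0.5226, -0.1533, 0.1019]
tcp_rot: [-0.7, 0.708, 0.023, 0.09]
wrist_force: [13.0, 1.6, -2.3]
grip_width: 0.0133
```

Run:
```python
from h import *
where();tgt(-121,66,8);tgt(-121.5,66,5)
cv2.imwrite("pics/scene6.png",cams.snapshot("scene")[:,:,::-1])
crop(cv2.imread("pics/scene6.png"),150,160,200,160,4,"pics/s6.png")
```

```text
t 17.55 xe -116.8 ze 69.2 th 8.92 y -1.2 farx 92.6 farz 102.0 yawerr -0.05 F cas [12.82  2.78 -2.33] T [ 0.28 -2.13  0.07] grip 0.0133
t 17.55 pos [ 0.5226 -0.1533  0.1019] F [13.03  1.57 -2.33] shift mm [-4.4  4.1  1.2] turn [ 0.18 -0.05  0.92] len 0.006
t 17.55 pos [ 0.5226 -0.1533  0.1019] F [13.03  1.57 -2.33] shift mm [-4.3  9.6  1.2] turn [ 0.18 -0.05  3.92] len 0.011
```

View pics/s6.png

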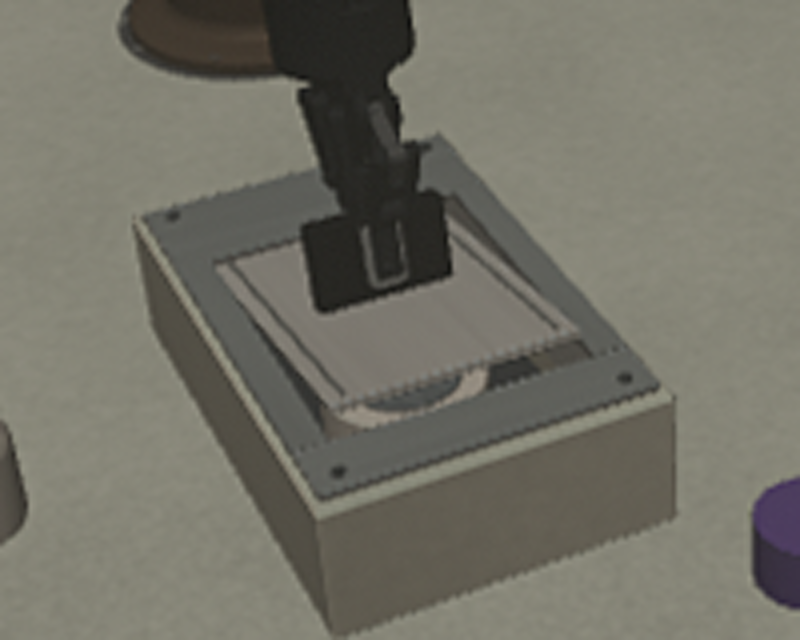

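```bash
cat >> h.py <<'E'
def cw(x,y,z):
    a=np.radians(YAW); return [O[0]+x*np.cos(a)-y*np.sin(a),O[1]+x*np.sin(a)+y*np.cos(a),z]
E
python3 - <<'E'
from h import *
S=cams.calibration("scene")
# check far-lip edge etc: static fit of calibration
for p in [(-.095,-.075,.09),(-.095,.075,.09)]: print("near open",np.round(proj(S,cw(*p)),1))
t=np.radians(8.92)
for y in(-.0712,.0688):
  for e in (0,.212):
    x=-.1168+e*np.cos(t)-.006*np.sin(t); z=.0692+e*np.sin(t)+.006*np.cos(t)
    print(y,e,np.round(proj(S,cw(x,y,z)),1), "z-6mm",np.round(proj(S,cw(x,y,z-.006)),1))
im=cv2.imread("pics/scene6.png"); crop(im,215,210,100,75,8,"pics/s6z.png")
E
```

```text
near open [202.4 225.5]
near open [263.  208.3]
-0.0712 0 [201.8 225.7] z-6mm [202.1 227.8]
-0.0712 0.212 [232.2 262.2] z-6mm [232.5 264.5]
0.0688 0 [257.4 209.9] z-6mm [257.6 212. ]
0.0688 0.212 [294.6 242.4] z-6mm [294.7 244.7]
```

View pics/s6z.png

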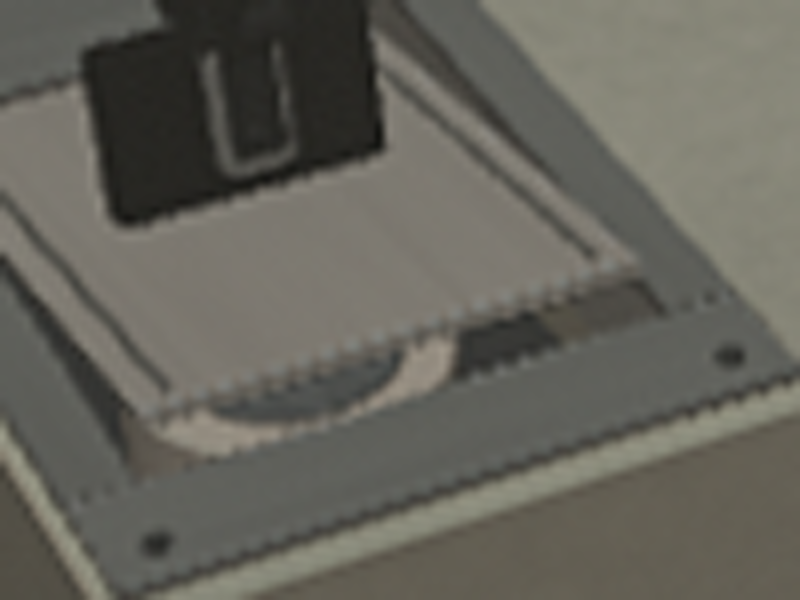

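>>> servo_tool(rows=[[-0.005,0.001,0.001,0,0,0.5,-1],[-0.006,0.002,0.001,0.1,0,1,-1],[-0.007,0.002,0.0015,0.2,-0.1,1,-1],[-0.008,0.003,0.0015,0.2,-0.1,1,-1],[-0.009,0.003,0.0015,0.2,-0.1,1,-1],[-0.01,0.003,0.0015,0.2,-0.1,1,-1],[-0.01,0.003,0.0015,0.2,-0.1,1,-1],[-0.01,0.003,0.0015,0.2,-0.1,1,-1]])

```text
time: 18.6
position: [0.5212, -0.1531, 0.1018]
tcp_rot: [-0.7, 0.708, 0.024, 0.09]
wrist_force: [13.1, 1.0, -0.8]
grip_width: 0.0136
```

Run:
```python
from h import *
where();tgt(-121,66,8);tgt(-121.5,66,5)
```

```text
t 18.6 xe -118.2 ze 69.1 th 8.93 y -1.1 farx 91.2 farz 102.0 yawerr -0.02 F cas [12.9   2.2  -0.82] T [ 0.23 -2.22 -0.  ] grip 0.0136
t 18.6 pos [ 0.5212 -0.1531  0.1018] F [13.05  0.98 -0.82] shift mm [-3.   4.3  1.1] turn [ 0.19 -0.02  0.93] len 0.005
t 18.6 pos [ 0.5212 -0.1531  0.1018] F [13.05  0.98 -0.82] shift mm [-2.9  9.8  1.2] turn [ 0.19 -0.02  3.93] len 0.01
```

>>> servo_tool(rows=[[-0.009,0.002,0.001,0,0,1,-1],[-0.01,0.003,0.001,0.1,0,1,-1],[-0.011,0.004,0.0015,0.2,0,1,-1],[-0.012,0.005,0.0015,0.2,0,1,-1],[-0.013,0.005,0.0015,0.2,0,1,-1],[-0.013,0.005,0.0015,0.2,0,1,-1],[-0.013,0.005,0.0015,0.2,0,1,-1],[-0.013,0.005,0.0015,0.2,0,1,-1]])

```text
time: 19.6
position: [0.5188, -0.1534, 0.1004]
tcp_rot: [-0.7, 0.708, 0.025, 0.092]
wrist_force: [14.8, 0.3, 1.4]
grip_width: 0.0133
```

Run:
```python
from h import *
where();tgt(-121,66,8);tgt(-121.5,66,5); print(r.read_state()["qd"].round(3))
```

```text
t 19.6 xe -120.4 ze 67.3 th 9.15 y -1.6 farx 88.9 farz 101.0 yawerr -0.07 F cas [14.74  1.64  1.43] T [ 0.16 -2.42  0.09] grip 0.0133
t 19.6 pos [ 0.5188 -0.1534  0.1004] F [14.83  0.25  1.43] shift mm [-0.5  3.3  1.7] turn [ 0.26 -0.07  1.15] len 0.004
t 19.6 pos [ 0.5188 -0.1534  0.1004] F [14.83  0.25  1.43] shift mm [-0.4  8.8  1.7] turn [ 0.26 -0.08  4.15] len 0.009
[ 0.001  0.    -0.001  0.001  0.    -0.   ]
```

Run:
```python
from h import *
tgt(-121,67.3,4.5)
```

```text
t 19.6 pos [ 0.5188 -0.1534  0.1004] F [14.83  0.25  1.43] shift mm [0.4 8.5 1.7] turn [ 0.26 -0.08  4.65] len 0.009
```

>>> servo_tool(rows=[[-0.0115,0.003,0.0015,0,0,1,-1],[-0.0115,0.004,0.002,0.1,0,1.8,-1],[-0.0113,0.006,0.002,0.2,0,2.7,-1],[-0.0112,0.008,0.002,0.2,0,3.6,-1],[-0.011,0.0095,0.002,0.2,0,4.5,-1],[-0.011,0.0105,0.002,0.2,0,5.3,-1],[-0.011,0.0105,0.002,0.2,0,5.6,-1],[-0.011,0.0105,0.002,0.2,0,5.6,-1]])

```text
time: 20.6
position: [0.5196, -0.1536, 0.0927]
tcp_rot: [-0.702, 0.709, -0.002, 0.065]
wrist_force: [14.9, -1.1, -3.0]
grip_width: 0.0133
```

Run:
```python
from h import *
where();tgt(-121,66,3);tgt(-121,66,0)
cv2.imwrite("pics/scene7.png",cams.snapshot("scene")[:,:,::-1])
crop(cv2.imread("pics/scene7.png"),195,200,120,90,6,"pics/s7.png")
```

```text
t 20.6 xe -121.9 ze 67.4 th 4.79 y -1.7 farx 89.4 farz 85.1 yawerr -0.10 F cas [14.96  0.35 -3.  ] T [-0.1  -2.81  0.11] grip 0.0133
t 20.6 pos [ 0.5196 -0.1536  0.0927] F [14.93 -1.05 -3.  ] shift mm [1.2 4.8 1.8] turn [ 0.33 -0.1   1.79] len 0.005
t 20.6 pos [ 0.5196 -0.1536  0.0927] F [14.93 -1.05 -3.  ] shift mm [ 1.7 10.4  1.8] turn [ 0.33 -0.11  4.79] len 0.011
```

View pics/s7.png

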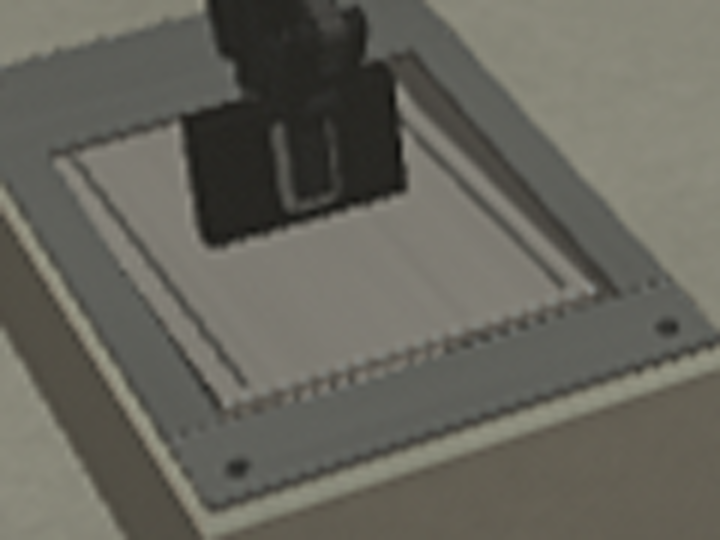

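>>> servo_tool(rows=[[-0.0105,0.002,0.002,0,0,1,-1],[-0.0103,0.003,0.0025,0.2,0,1.7,-1],[-0.01,0.004,0.003,0.3,-0.1,2.4,-1],[-0.0098,0.005,0.003,0.3,-0.1,3,-1],[-0.0096,0.006,0.003,0.3,-0.1,3.6,-1],[-0.0095,0.007,0.003,0.3,-0.1,4.2,-1],[-0.0095,0.008,0.003,0.3,-0.1,4.5,-1],[-0.0095,0.008,0.003,0.3,-0.1,4.5,-1]])

```text
time: 21.65
position: [0.5206, -0.1535, 0.0872]
tcp_rot: [-0.703, 0.709, -0.022, 0.045]
wrist_force: [15.9, -4.1, -6.9]
grip_width: 0.0132
```

Run:
```python
from h import *
where();tgt(-121,65,0);tgt(-121,63,0)
```

```text
t 21.65 xe -122.1 ze 67.8 th 1.56 y -1.6 farx 89.8 farz 73.6 yawerr -0.02 F cas [16.17 -2.58 -6.86] T [-0.69 -3.13  0.01] grip 0.0132
t 21.65 pos [ 0.5206 -0.1535  0.0872] F [15.86 -4.08 -6.86] shift mm [1.4 5.8 1.6] turn [ 0.38 -0.03  1.56] len 0.006
t 21.65 pos [ 0.5206 -0.1535  0.0872] F [15.86 -4.08 -6.86] shift mm [1.4 7.8 1.6] turn [ 0.38 -0.03  1.56] len 0.008
```

>>> servo_tool(rows=[[-0.0105,0.001,0.001,0.1,0,0.8,-1],[-0.01,0.002,0.001,0.2,0,1.2,-1],[-0.0095,0.003,0.001,0.3,0,1.6,-1],[-0.009,0.004,0.001,0.3,0,2,-1],[-0.009,0.005,0.001,0.3,0,2.3,-1],[-0.009,0.006,0.001,0.3,0,2.3,-1],[-0.009,0.006,0.001,0.3,0,2.3,-1],[-0.009,0.006,0.001,0.3,0,2.3,-1]])

```text
time: 22.65
position: [0.5215, -0.154, 0.0854]
tcp_rot: [-0.704, 0.708, -0.029, 0.038]
wrist_force: [15.1, 1.4, -0.3]
grip_width: 0.0133
```

Run:
```python
from h import *
where();tgt(-118,63,0)
```

```text
t 22.65 xe -121.5 ze 68.0 th 0.49 y -2.0 farx 90.5 farz 69.8 yawerr -0.08 F cas [14.94  2.78 -0.3 ] T [ 0.16 -2.4   0.04] grip 0.0133
t 22.65 pos [ 0.5215 -0.154   0.0854] F [15.13  1.37 -0.3 ] shift mm [3.6 5.9 2. ] turn [ 0.27 -0.08  0.49] len 0.007
```

>>> servo_tool(rows=[[-0.007,0.004,0.001,0.2,0,1,-1],[-0.006,0.005,0.001,0.2,0,1,-1],[-0.005,0.005,0.001,0.2,0,1,-1],[-0.004,0.006,0.001,0.2,0,1,-1],[-0.003,0.006,0.001,0.2,0,1,-1],[-0.002,0.006,0.001,0.2,0,1,-1],[-0.001,0.006,0.001,0.2,0,1,-1],[0,0.006,0.001,0.2,0,1,-1]])

```text
time: 23.65
position: [0.5281, -0.1551, 0.0828]
tcp_rot: [-0.705, 0.708, -0.03, 0.037]
wrist_force: [10.7, -1.4, 1.9]
grip_width: 0.0134
```

Run:
```python
from h import *
where();tgt(-112,63,0)
```

```text
t 23.65 xe -114.9 ze 65.8 th 0.29 y -2.5 farx 97.1 farz 66.9 yawerr -0.09 F cas [10.78 -0.34  1.88] T [-0.02 -1.4   0.07] grip 0.0134
t 23.65 pos [ 0.5281 -0.1551  0.0828] F [10.7  -1.35  1.88] shift mm [2.9 3.3 2.5] turn [ 0.26 -0.09  0.29] len 0.005
```

>>> servo_tool(rows=[[-0.002,0.003,0.001,0.2,0,0.6,-1],[-0.001,0.003,0.001,0.2,0,0.6,-1],[0,0.003,0.001,0.2,0,0.6,-1],[0.001,0.003,0.001,0.2,0,0.6,-1],[0.002,0.003,0.001,0.2,0,0.6,-1],[0.003,0.003,0.001,0.2,0,0.6,-1],[0.004,0.003,0.001,0.2,0,0.6,-1],[0.004,0.003,0.001,0.2,0,0.6,-1]])

```text
time: 24.65
position: [0.5346, -0.1559, 0.0813]
tcp_rot: [-0.705, 0.708, -0.032, 0.035]
wrist_force: [6.4, -1.3, -1.7]
grip_width: 0.0131
```

Run:
```python
from h import *
where();tgt(-108,63,0)
for n in("scene","side"): cv2.imwrite(f"pics/{n}8.png",cams.snapshot(n)[:,:,::-1])
crop(cv2.imread("pics/scene8.png"),195,200,120,90,6,"pics/s8.png")
crop(cv2.imread("pics/side8.png"),285,190,150,90,5,"pics/d8.png")
```

```text
t 24.65 xe -108.4 ze 64.8 th -0.01 y -2.6 farx 103.6 farz 64.8 yawerr -0.07 F cas [ 6.49 -0.74 -1.73] T [-0.08 -0.73  0.09] grip 0.0131
t 24.65 pos [ 0.5346 -0.1559  0.0813] F [ 6.39 -1.35 -1.73] shift mm [0.4 1.8 2.6] turn [ 0.18 -0.07 -0.01] len 0.003
```

View pics/s8.png

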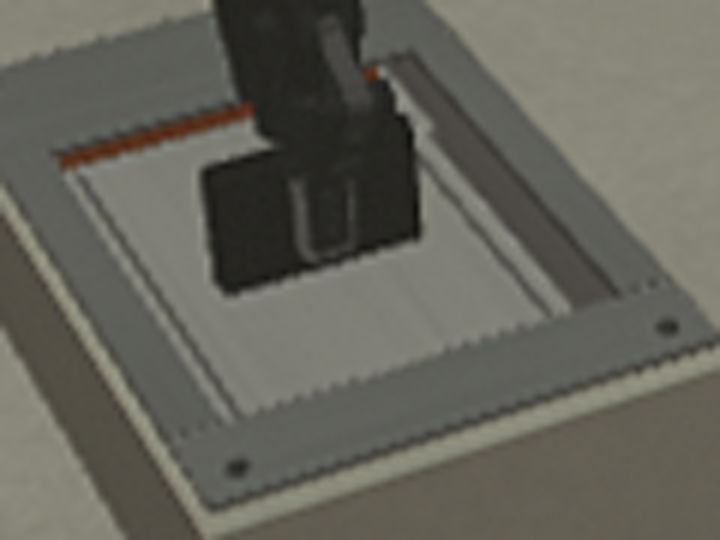

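View pics/d8.png

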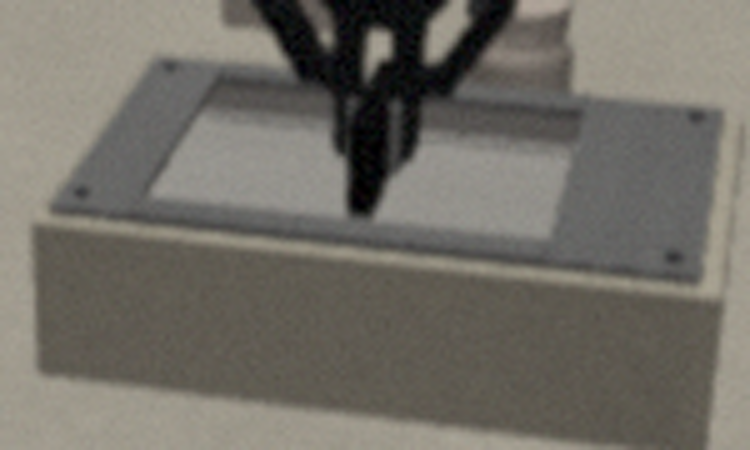

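>>> servo_tool(rows=[[0,0.0015,0.001,0.1,0,0.1,-1],[0.0003,0.002,0.001,0.1,0,0.1,-1],[0.0006,0.0025,0.001,0.1,0,0.1,-1],[0.001,0.0025,0.001,0.1,0,0.1,-1],[0.0013,0.0025,0.001,0.1,0,0.1,-1],[0.0015,0.0025,0.001,0.1,0,0.1,-1],[0.0015,0.0025,0.001,0.1,0,0.1,-1],[0.0015,0.0025,0.001,0.1,0,0.1,-1]])

```text
time: 25.75
position: [0.5356, -0.1558, 0.0796]
tcp_rot: [-0.705, 0.707, -0.033, 0.034]
wrist_force: [-0.5, -3.4, 5.3]
grip_width: 0.0134
```

Run:
```python
from h import *
where();tgt(-107,63,0)
```

```text
t 25.75 xe -107.5 ze 63.4 th -0.19 y -2.5 farx 104.5 farz 62.7 yawerr -0.05 F cas [-0.15 -3.47  5.26] T [-0.24  0.4   0.01] grip 0.0134
t 25.75 pos [ 0.5356 -0.1558  0.0796] F [-0.47 -3.44  5.26] shift mm [0.4 0.1 2.5] turn [ 0.15 -0.05 -0.19] len 0.002
```

>>> servo_tool(rows=[[0,0,0,0,0,0,-1],[0,0,0,0,0,0,-1],[0,0,0,0,0,0,-1],[0,0,0,0,0,0,-1],[0,0,0,0,0,0,-1],[0,0,0,0,0,0,-1],[0,0,0,0,0,0,-1],[0,0,0,0,0,0,-1]])

```text
time: 26.75
position: [0.5356, -0.1559, 0.0797]
tcp_rot: [-0.705, 0.707, -0.033, 0.034]
wrist_force: [1.7, -1.9, 3.7]
grip_width: 0.013
```

Run:
```python
from h import *
where()
```

```text
t 26.75 xe -107.5 ze 63.6 th -0.19 y -2.5 farx 104.5 farz 62.8 yawerr -0.05 F cas [ 1.89 -1.71  3.72] T [-0.05  0.02 -0.01] grip 0.013
```

>>> servo_tool(rows=[[0,0,0,0,0,0,-0.6],[0,0,0,0,0,0,-0.5],[0,0,0,0,0,0,-0.4],[0,0,0,0,0,0,-0.2],[0,0,0,0,0,0,0],[0,0,0,0,0,0,0.1],[0,0,0,0,0,0,0.1],[0,0,0,0,0,0,0.1]])

```text
time: 27.75
position: [0.5356, -0.1558, 0.0797]
tcp_rot: [-0.705, 0.707, -0.033, 0.034]
wrist_force: [0.4, -0.8, 0.6]
grip_width: 0.0468
```

Run:
```python
from h import *
where()
cv2.imwrite("pics/w9.png",cams.snapshot("wrist")[:,:,::-1])
```

```text
t 27.75 xe -107.5 ze 63.6 th -0.19 y -2.5 farx 104.5 farz 62.9 yawerr -0.05 F cas [ 0.47 -0.8   0.65] T [ 0.02 -0.01 -0.02] grip 0.0468
```

View pics/w9.png

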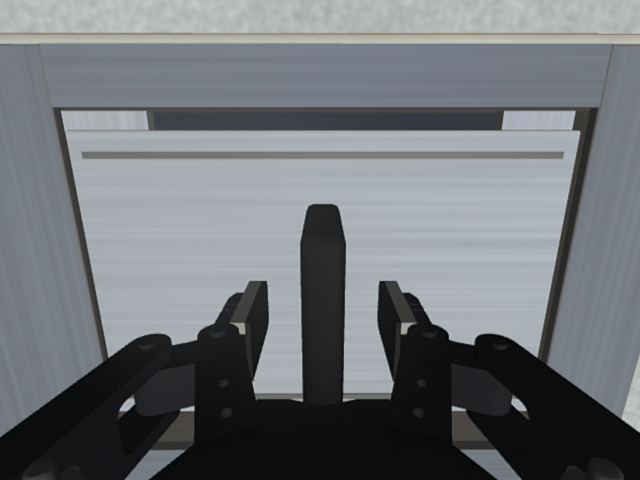

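Run:
```python
from h import *
c=cams.calibration("wrist"); print(c["eye"])
for n,p in {"lip top far":(.095,.03,.09),"lip bot far":(.095,.03,.085),"lip top near":(-.095,.03,.09),"lip bot near":(-.095,.03,.085),"plate far if 91":(.091,.03,.069)}.items(): print(n,np.round(proj(c,cw(*p)),1))
im=cv2.imread("pics/w9.png")
a=np.hstack([im[90:190,40:140],im[90:190,530:630]]);cv2.imwrite("pics/w9z.png",cv2.resize(a,None,fx=4,fy=4,interpolation=cv2.INTER_CUBIC))
```

```text
[ 0.54230589 -0.08578354  0.22205786]
lip top far [574.1 231.6]
lip bot far [565.6 228.2]
lip top near [ 76.4 232. ]
lip bot near [ 84.7 228.5]
plate far if 91 [532.7 218.5]
```

View pics/w9z.png

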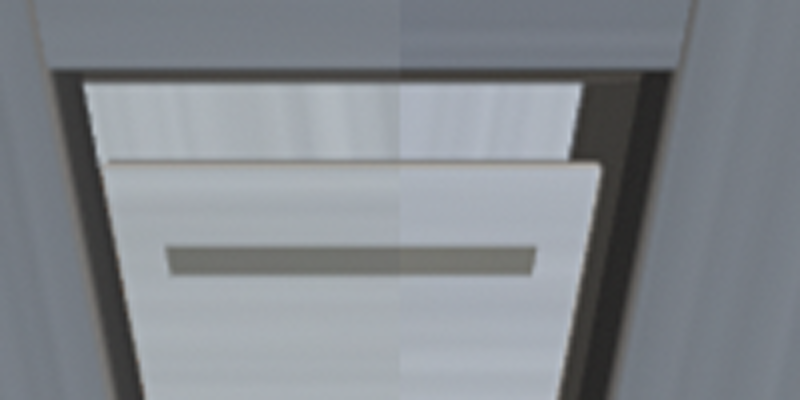

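Run:
```python
from h import *
c=cams.calibration("wrist")
a=np.radians(YAW)
def cas(u,v,z):
    p=onz(c,u,v,z)[:2]-O; return np.round([1e3*(p[0]*np.cos(a)+p[1]*np.sin(a)),1e3*(-p[0]*np.sin(a)+p[1]*np.cos(a))],1)
print("lip corners top",cas(40+50/4,90+70/4,.09),cas(530+275/4,90+70/4,.09))
print("plate corners z69",cas(40+105/4,90+161/4,.069),cas(530+200/4,90+163/4,.069))
print("ledge far end z63",cas(530+182/4,90+85/4,.063),"near",cas(40+84/4,90+85/4,.063))
print("stop/lip boundary z85",cas(530+240/4,90+78/4,.085), "near lip bottom", cas(40+82/4,90+85/4,.085))
print("rib top",cas(309,207,.121),cas(337,207,.121), "rib front", cas(301,243,.1),cas(345,243,.1))
```

```text
lip corners top [-94.7  74.9] [94.8 74.9]
plate corners z69 [-105.8   67.2] [104.4  67. ]
ledge far end z63 [105.   74.8] near [-110.5   74.8]
stop/lip boundary z85 [95.4 74.4] near lip bottom [-95.6  73.9]
rib top [-5.1 46.3] [ 3.  46.3] rib front [-8.8 28.7] [ 6.8 28.7]
```

The far edge measures x = 104.4 mm against the stop at 105, so the cover is home. Retreating upward.

>>> servo_tool(rows=[[0,-0.005,0,0,0,0,0.1],[0,-0.015,0,0,0,0,0.1],[0,-0.03,0,0,0,0,0.1],[0,-0.05,0,0,0,0,0.1],[0,-0.075,-0.01,0,0,0,0.1],[0,-0.1,-0.03,0,0,0,0.1],[0,-0.13,-0.05,0,0,0,0.1],[0,-0.15,-0.06,0,0,0,0.1]])

```text
time: 28.8
position: [0.5305, -0.2165, 0.2331]
tcp_rot: [-0.705, 0.708, -0.032, 0.036]
wrist_force: [1.0, -0.2, -0.2]
grip_width: 0.0468
```

>>> servo_tool(rows=[[0,0,0,0,0,0,0.1],[0,0,0,0,0,0,0.1],[0,0,0,0,0,0,0.1],[0,0,0,0,0,0,0.1],[0,0,0,0,0,0,0.1],[0,0,0,0,0,0,0.1],[0,0,0,0,0,0,0.1],[0,0,0,0,0,0,0.1]])

```text
time: 29.8
position: [0.5305, -0.2166, 0.2332]
tcp_rot: [-0.705, 0.708, -0.032, 0.036]
wrist_force: [-0.6, 0.6, -0.9]
grip_width: 0.0466
```

Run:
```python
from h import *
where()
c=cams.calibration("wrist"); cv2.imwrite("pics/w10.png",cams.snapshot("wrist")[:,:,::-1])
cv2.imwrite("pics/side10.png",cams.snapshot("side")[:,:,::-1])
crop(cv2.imread("pics/side10.png"),240,170,200,150,4,"pics/d10.png")
a=np.radians(YAW)
```

```text
t 29.8 xe -106.8 ze 216.6 th 0.02 y -63.4 farx 105.2 farz 216.7 yawerr -0.09 F cas [-0.63  0.51 -0.94] T [-0.05 -0.    0.01] grip 0.0466
```

View pics/w10.png

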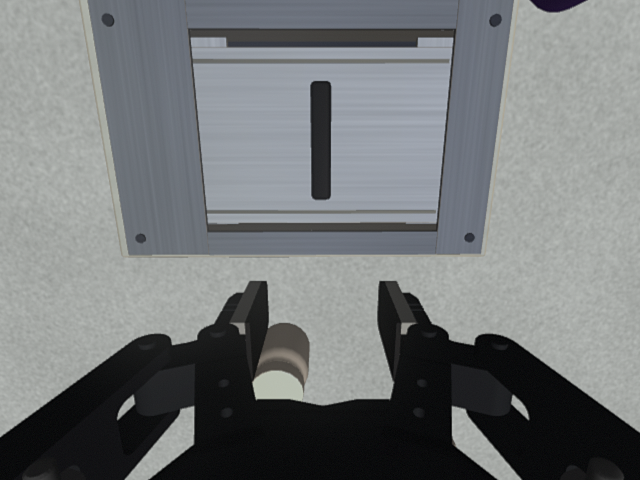

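View pics/d10.png

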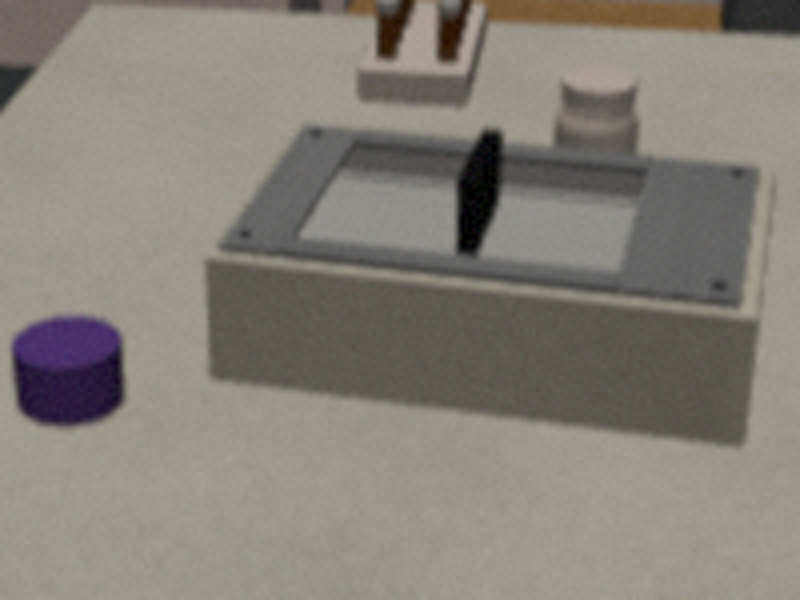

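The cover lies flat with both ends under the lips, the rib is upright (column 320, rows 81–199 in the wrist view), and the jars and tub are unmoved. Handing in.

```bash
python3 -c "
from bench import order
print(order.job_done())"
```

```text
the job is handed in; nothing more can be done
None
```

The cover is back on the filter well, flat on both ledges with both ends under the lips, and I handed the job in at about 30 s of the 64 s allowed; no verdict came back.

**What I did:** I gripped the cover by its rib, tilted it about 14° and tucked the near edge under the near lip. I then pushed the seal bar back about 15 mm; wrist force in x peaked at about 16 N, no reading suggested the 30 N limit was near, though I could not read the contact force itself. With the far edge lowered inside the far lip, I eased the cover forward to the far stop and released it.

**Last checks:**
- **Far edge:** it measured x = 104.4 mm against the stop at 105, and the push-back force on the arm fell to zero when it got there.
- **Height and tilt:** the underside read about 63 mm and the tilt about 0.2°, both from the tool pose just before I let go.
- **Surroundings:** the gripper is clear, and both visible objects near the work (one jar and the tub) look untouched; I did not re-measure the jars or tub after the start.

**What did not quite agree:** the arm gave way by up to about 10 mm under the bar's force, so I commanded it further than I wanted it to go. While lowering, the height readings hung 2–5 mm high, probably from friction on the bar, until the cover came home. It also sits about 2.5 mm off centre sideways, within the play. I could not read the seal bar directly; from the cover's position it should be about 2 mm.

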